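# Check the hand brake of the lab trolley

## Robot

A 7-joint arm with a two-finger parallel gripper is mounted at the origin on the work surface. World frame = base frame: x ahead of the robot, y to its left, z up, the work surface at z = 0. Lengths are in m, angles in rad, forces in N, time in s.
With the tool pointing down it reaches from about 0.425 to 0.875 m from the base axis. Payload 4.7 kg.
Tool frame: the origin (TCP) lies on the centre line of the jaws, within the pads' length; the fingertips stand 25 mm ahead of it and the grasp point (between the pads) lies 6 mm ahead of it; z points along the fingers, y is the direction in which the jaws open and shut (so a half turn about z gives the same grasp; the last joint's range is limited). The gripper opens to 85 mm and grips with 20 to 120 N. Pads are 22 mm wide; open, the fingers measure 114 mm over their backs; the gripper's body (76 mm by 85 mm) begins 54 mm behind the grasp point. The pads swing forward as they close: fully open they stand 13 mm farther back than shut.
Start: joints at [1.312, 0.321, -0.07, 1.45, 0.023, 1.371, -0.057], TCP at [0.175, -0.626, 0.256] pointing down, gripper open.
Joint ranges: [-2.86, 2.86], [-0.3, 2.09], [-1.38, 1.24], [0.06, 2.45], [-1.56, 4.7], [0.09, 2.05], [-2.69, 2.69]. Speed limits (rad/s): [2.57, 2.57, 3.14, 3.14, 3.14, 3.14, 3.14].

## Interface

Orientations are given as [roll, pitch, yaw] about the fixed x, y, z axes, in that order (R = Rz(yaw) Ry(pitch) Rx(roll)).
In Python, from rig import sense, get_image, close_job, look_for gives the robot as it stands.
- The arm moves only by the shell command python3 -m creep 'ROWS' [OPENING] [FORCE]. ROWS is JSON, a list of rows, each a list of 4 numbers: the shift along the tool's x, y, z in cm, then the turn about the tool's z in rad. A call has 1 to 5 rows; each row shifts and turns the commanded pose from where the row before left it, along the tool's axes as they then stand; what a row does not reach is not made up. A row lasts 1/8 s, in which the tool goes at most 62.5 mm and 10.7 degrees, less where a joint would pass 70% of its speed; a pose out of reach is approached as far as the arm can. A call with a gripper value outside its range is refused whole. OPENING is the opening, from 0 (shut) to 1 (fully open), set as the call begins (- or left out, the last holds). The fingers move at their own pace and stop on an object; FORCE is the grip in N (left out, the last holds). Time passes only in rows, so rows that do not move let the fingers close. It gives the time, the measured TCP pose, the force and the opening at its end, in the units of the state.
- sense(): the state, without advancing time (a new reading comes with each control period).
- get_image(name): name is "scene" or "top"; returns a dict with "img" (384x512x3 uint8, red, green, blue), "fov_y" (degrees; the focal length in pixels is half the picture's height over the tangent of half this angle, whatever the lens; pixels are square), "cx", "cy" (the principal point, pixels), "rvec" (rotation vector, rad) and "tvec" (3), from world to camera coordinates, as OpenCV has them. Camera axes: x right, y down, z forward; pixel columns grow to the right and rows downward; lengths in m; the calibration is good to about 2 mm. A picture is of the moment at which its call begins. There is no depth.
- close_job(): hands the job in, once; it reports no verdict.
Trained networks look in a picture, given as the dict that the camera call returned (one of the last four; its "shot" number tells which), for a name from the list of things; names that differ only in an ending like _2 or _b are one class to them, and where a whole thing is asked for, a point or a joint stands for the part that bears it (a point fixed in the world has none). Each returns a list of dicts, best first, with "score" (0 to 1); they miss things now and then, are a little off and sometimes report something else, mostly with a low value. They report only what shows in the picture. A call takes as long as a camera call.
- look_for(picture, thing): "xy" ([column, row] in pixels, amid what is visible of it).
The state is a dict: "t": time; "qpos": joint angles; "qd": joint speeds; "tau": joint torques, N m; "tcp_pos": TCP position; "orientation": TCP orientation; "ft_force": force on the tool from outside, world axes, zero at the start; "torque": the same for the moment, N m; "gripper_width": finger opening in m.
Only numpy, scipy, OpenCV 4.12 (cv2) and the standard library are available. Lean on these libraries where they do the work, as an engineer would, in place of code of your own. Each camera call takes 0.05 s, during which the arm holds its last target. There are 200 camera calls.

## Task

Check the hand brake on the parked trolley before it is loaded: with the backs of the fingers on the outside of the red lever, press it in towards the push bar until it comes up firm against its stop, short of the bar, and keep it there for two full seconds without forcing it. Then ease the lever back out to rest, never letting it snap, and leave it. Only push: do not take hold of the lever, keep the fingers off the bar and its grip and out of the gap behind the lever, and leave the things on the trolley where they stand.

Things in the scene. Friction and masses are not known exactly. Their poses are not given: they have to be found in the camera images.
- brake_lever (a joint): red hand-brake lever of the trolley, on a vertical pivot: 0 at rest (swung out), grows as it is pressed towards the push bar, firm stop at 0.30 rad with about 20 mm left between blade and grip. A spring returns it: at the finger spot the push rises from 2.5 N at rest to 7 N just before the rigid stop; a steady 12 to 25 N there holds it surely at the stop. Let go, it snaps back
- finger_spot (a point): the middle of the finger zone on the outer face of the lever blade, 105 mm from the pivot and at mid-height of the blade, 0.19 m above the bench top; moves with the lever (32 mm from rest to stop). Its x axis points straight out of the outer face, away from the bar (press along -x); its y axis runs along the blade towards its ball tip; z is up
- pivot (a point): the lever's pivot axis, at mid-height of the blade, 52 mm from the push bar's axis; axes as finger_spot
- blade: outer face part of the red lever blade: 16 mm tall, reaching from 12 to 138 mm from the pivot and ending in an 18 mm ball. With its back the blade is 11 mm thick. Origin on the pivot axis at mid-height, axes as finger_spot; the outer face lies at x = +6 mm. At the blade's height nothing stands on the outer side of it, and all that stands on the deck ends at least 50 mm lower
- blade_back: inner side of the same lever blade (towards the bar), 12 mm tall; same origin and axes as the blade. Not to be touched
- bar_grip: black rubber grip on the push bar opposite the lever blade, 33 mm in diameter (37 mm end collars), 130 mm long along its y axis, level; origin at its centre, at the blade's height
- push_bar: blue push bar of the trolley, 27 mm tube, level, about 0.43 m wide along its y axis, its ends bent away from the robot and down to the deck; origin on the tube's axis at mid-width, 0.19 m above the bench top. The lever stands on its far (+x) side, above the trolley's deck. The trolley does not roll
- sample_tin: closed aluminium tin, 63 mm wide, 50 mm tall, on the trolley deck; origin under its centre. The deck is 40 mm lower than the bench top (230 mm under the push bar's axis)
- wash_bottle: white wash bottle with red cap and spout, 62 mm wide, 160 mm tall, on the deck; origin under its centre
- beaker: glass beaker, 70 mm wide, 90 mm tall, on the deck; origin under its centre
- evap_dish: white porcelain dish, 96 mm wide, 45 mm tall, on the deck; origin under its centre
- timer: black lab timer, 45 x 60 x 61 mm, on the deck; origin under its centre
- soil_jar: brown soil jar, 72 mm wide, 100 mm tall, on the deck; origin under its centre

How it is judged:
By the outcome, as a careful person would: the job done as asked, in the order asked, and still so for the second after the job is handed in, with the robot touching nothing.
It also fails if it takes over 50 s, if anything falls off the work surface, if the arm or the gripper's body presses on something with over 40 N, if the wrist force passes 120 N, or if a joint passes its speed limit or range.

## Working session

There is one attempt and no reset: what is moved stays moved. The work goes in short steps, Python scripts to look and compute and a shell command to move; the robot and the scene stay as the last step left them, time stands still between calls to the robot, and variables do not carry over. Pictures are saved under pics/ and viewed, about 8 in all and at most 12, crops included, and the job is handed in when it is done.

```bash
mkdir -p pics; ls; cat > h.py <<'E'
import numpy as np, cv2
from rig import sense,get_image,look_for
def cam(p):
    R=cv2.Rodrigues(np.array(p["rvec"],float))[0]; t=np.array(p["tvec"],float).ravel()
    f=p["img"].shape[0]/2/np.tan(np.radians(p["fov_y"])/2)
    return R,t,f
def ray(p,uv):
    R,t,f=cam(p); d=R.T@np.array([(uv[0]-p["cx"])/f,(uv[1]-p["cy"])/f,1]); return -R.T@t,d/np.linalg.norm(d)
def atz(p,uv,z):
    c,d=ray(p,uv); return c+d*(z-c[2])/d[2]
def tri(ps,uvs):
    A=np.zeros((3,3));b=np.zeros(3)
    for p,uv in zip(ps,uvs):
        c,d=ray(p,uv);M=np.eye(3)-np.outer(d,d);A+=M;b+=M@c
    return np.linalg.solve(A,b)
def proj(p,X):
    R,t,f=cam(p);c=R@np.array(X)+t;return np.array([p["cx"]+f*c[0]/c[2],p["cy"]+f*c[1]/c[2]])
def save(p,n,box=None,k=1):
    im=p["img"][...,::-1]
    if box: im=im[box[1]:box[3],box[0]:box[2]]
    cv2.imwrite("pics/"+n,cv2.resize(im,None,fx=k,fy=k,interpolation=cv2.INTER_CUBIC))
E
python3 - <<'E'
from h import *
s=sense();print({k:np.round(v,3).tolist() for k,v in s.items()})
ps={n:get_image(n) for n in("scene","top")}
for n,p in ps.items():
    save(p,n+"0.png",k=1.5)
    print(n,p["fov_y"],"cam",ray(p,(256,192))[0].round(3))
    for th in["brake_lever","finger_spot","pivot","blade","bar_grip","push_bar"]:
        print(th,[(np.round(o["xy"],1).tolist(),round(o["score"],2),atz(p,o["xy"],.19).round(3).tolist()) for o in look_for(p,th)[:2]])
E
```

```text
pics
{'t': 0.0, 'qpos': [1.312, 0.322, -0.07, 1.452, 0.023, 1.371, -0.057], 'qd': [-0.0, -0.002, -0.001, 0.001, 0.002, 0.0, 0.001], 'tau': [-0.0, -49.358, -0.382, -31.433, 0.013, 0.012, -0.0], 'tcp_pos': [0.175, -0.626, 0.255], 'orientation': [-3.14, 0.0, 0.273], 'ft_force': [0.557, -0.032, 0.315], 'torque': [0.014, -0.015, -0.018], 'gripper_width': 0.085}
scene 51.786611836262594 cam [ 1.129 -0.52   0.66 ]
brake_lever [([235.7, 136.2], 0.88, [0.571, 0.053, 0.19])]
finger_spot [([239.0, 130.9], 0.91, [0.56, 0.076, 0.19])]
pivot [([241.1, 132.2], 0.8, [0.568, 0.075, 0.19])]
blade [([235.0, 133.8], 0.62, [0.562, 0.06, 0.19])]
bar_grip [([224.3, 115.4], 0.89, [0.479, 0.11, 0.19])]
push_bar [([127.8, 163.7], 0.69, [0.475, -0.177, 0.19])]
top 53.247051429312485 cam [0.592 0.03  1.052]
brake_lever [([242.5, 223.9], 0.81, [0.556, 0.069, 0.19])]
finger_spot [([236.8, 218.2], 0.45, [0.569, 0.081, 0.19])]
pivot [([239.8, 218.0], 0.83, [0.569, 0.074, 0.19])]
blade [([235.4, 216.2], 0.61, [0.573, 0.084, 0.19])]
bar_grip [([232.8, 254.4], 0.58, [0.488, 0.091, 0.19])]
push_bar [([326.1, 258.6], 0.61, [0.475, -0.117, 0.19])]
```

View pics/scene0.png

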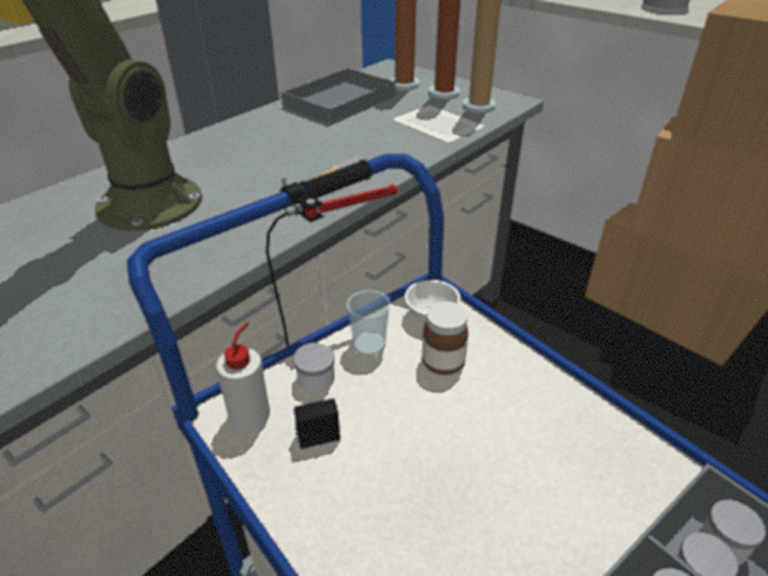

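View pics/top0.png

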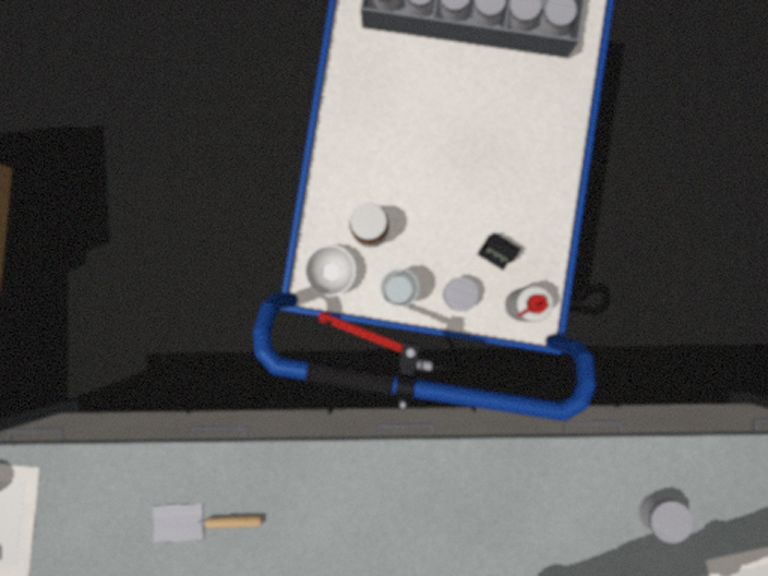

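The scene picture shows the lever from its pivot at about (205,141) to its ball at (263,126), with the bar behind it. The top picture shows the pivot at about (273,235) and the ball tip at (215,211), in native pixels. The finger side (+x) is clear. Next I'll segment the red.

```bash
cat > seg.py <<'E'
from h import *
def lever(p,c,r):
    im=p["img"].astype(int); m=(im[...,0]>90)&(im[...,0]>2*im[...,1])&(im[...,0]>2*im[...,2])
    yy,xx=np.nonzero(m); k=np.hypot(xx-c[0],yy-c[1])<r
    return np.c_[xx[k],yy[k]].astype(float)
E
python3 - <<'E'
from seg import *
ends={};ps={}
for n,c in(("top",(243,222)),("scene",(234,132))):
    p=get_image(n);ps[n]=p
    q=lever(p,c,45);X=np.array([atz(p,u,.19) for u in q])[:,:2]
    m=X.mean(0);v=np.linalg.svd(X-m)[2][0]; v*=np.sign(v[1]); s=(X-m)@v; w=(X-m)@np.array([v[1],-v[0]])
    print(n,len(q),"mean",m.round(4),"yaw(y axis)",np.arctan2(-v[0],v[1]).round(4),"s",s.min().round(4),s.max().round(4),"w",np.percentile(w,[5,95]).round(4))
    qm=q.mean(0);qv=np.linalg.svd(q-qm)[2][0];qv*=-np.sign(qv[0]) if n=="top" else np.sign(qv[0])
    t=(q-qm)@qv; ends[n]=(qm+qv*t.min(),qm+qv*t.max()); print(ends[n])
for i in(0,1):print("tri",tri([ps["top"],ps["scene"]],[ends["top"][i],ends["scene"][i]]).round(4))
# bar: blue pixels in top near bar right part
p=ps["top"];im=p["img"].astype(int);m=(im[...,2]>100)&(im[...,2]>1.8*im[...,0]);yy,xx=np.nonzero(m);k=(xx>285)&(xx<365)&(yy>245)&(yy<280)
X=np.array([atz(p,u,.19) for u in np.c_[xx[k],yy[k]]])[:,:2];mm=X.mean(0);v=np.linalg.svd(X-mm)[2][0];v*=np.sign(v[1]);print("bar",mm.round(4),np.arctan2(-v[0],v[1]).round(4))
E
```

```text
top 377 mean [0.5614 0.073 ] yaw(y axis) -0.3896 s -0.0656 0.0684 w [-0.0066  0.0065]
(array([267.75304596, 232.08249112]), array([212.2765851, 210.2957211]))
scene 299 mean [0.5601 0.0667] yaw(y axis) -0.355 s -0.0833 0.0751 w [-0.0115  0.011 ]
(array([204.47683052, 141.06617323]), array([263.99067827, 124.96554345]))
tri [0.5295 0.0051 0.1829]
tri [0.5873 0.1361 0.1904]
bar [ 0.4571 -0.1139] -0.1749
```

```bash
python3 -m creep '[[0,0,-2,0],[0,0,-2,0],[4,-3.6,0,0],[4,-3.6,0,0],[4,-3.6,0,0]]' 0 20; python3 -m creep '[[4,-3.6,0,0],[4,-3.6,0,0],[4,-3.6,0,0],[4,-3.6,0,0],[4,-3.6,0,0]]'
```

```text
t: 1.42
tcp_pos: [0.2627, -0.4886, 0.2982]
orientation: [3.139, -0.001, 0.273]
ft_force: [-0.0, -0.3, 0.4]
gripper_width: 0.0002
t: 2.05
tcp_pos: [0.4069, -0.261, 0.2983]
orientation: [3.139, -0.001, 0.273]
ft_force: [0.5, -0.9, -0.5]
gripper_width: -0.0003
```

```bash
python3 -m creep '[[4,-3.6,0,0],[4,-3.6,0,0],[4,-3.6,0,0],[4,-3.6,0,0],[4,-3.6,0,0]]';python3 -m creep '[[0,0,0,-0.16],[0,0,0,-0.16],[0,0,0,-0.16],[0,0,0,-0.16],[0,0,0,-0.16]]'
```

```text
t: 2.68
tcp_pos: [0.551, -0.0339, 0.2983]
orientation: [3.14, -0.002, 0.272]
ft_force: [-0.0, -1.0, 0.7]
gripper_width: -0.0001
t: 3.3
tcp_pos: [0.5502, -0.0353, 0.298]
orientation: [3.14, -0.0, 1.078]
ft_force: [0.3, -0.2, 0.5]
gripper_width: 0.0002
```

```bash
python3 -m creep '[[0,0,0,-0.1],[4.2,0.7,0,0],[4.2,0.7,0,0],[4.2,0.6,0,0],[0,0,0,0]]'; python3 -m creep '[[0,0,3,0],[0,0,3,0],[0,0,0,0]]'; python3 - <<'E'
from h import *
s=sense();print(s["tcp_pos"],s["qpos"],s["ft_force"])
T=np.array(s["tcp_pos"])
for n,b in(("scene",(150,60,350,210)),("top",(150,150,350,300))):
    p=get_image(n);save(p,n+"1.png",b,4);print(n,"tip exp",proj(p,T-[0,0,.025]),"tcp",proj(p,T))
E
```

```text
t: 3.92
tcp_pos: [0.6177, 0.0775, 0.2975]
orientation: [-3.142, -0.003, 1.179]
ft_force: [-0.6, -0.4, -0.0]
gripper_width: -0.0001
t: 4.3
tcp_pos: [0.6159, 0.0713, 0.235]
orientation: [-3.139, 0.003, 1.171]
ft_force: [0.0, 0.3, 0.4]
gripper_width: 0.0001
[0.6159363  0.07133655 0.23504806] [ 0.46261209  0.36855143 -0.78674437  1.53477797  0.26487245  1.35226771
 -0.74884389] [0.01216838 0.27661015 0.39805708]
scene tip exp [255.47793425 131.96318354] tcp [255.44242102 122.11419013]
top tip exp [240.43650603 196.87362847] tcp [239.85993206 196.54759849]
```

View pics/scene1.png

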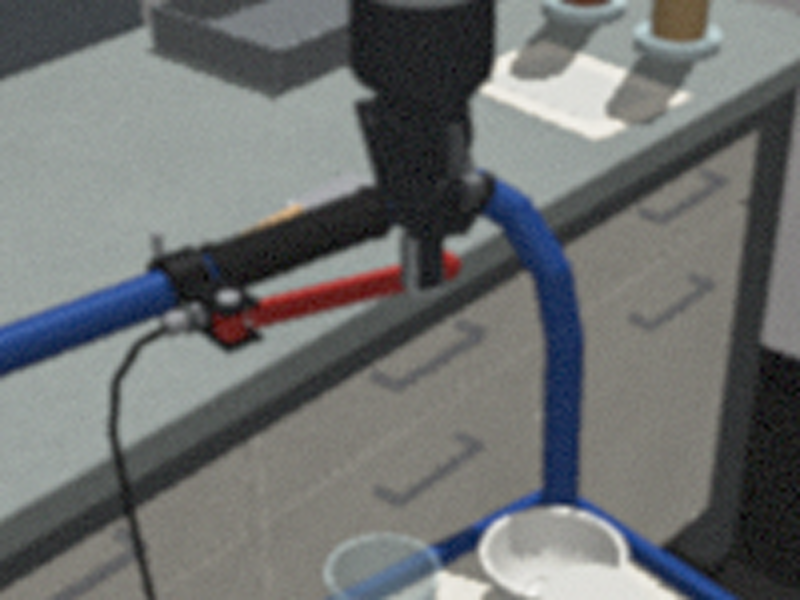

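View pics/top1.png

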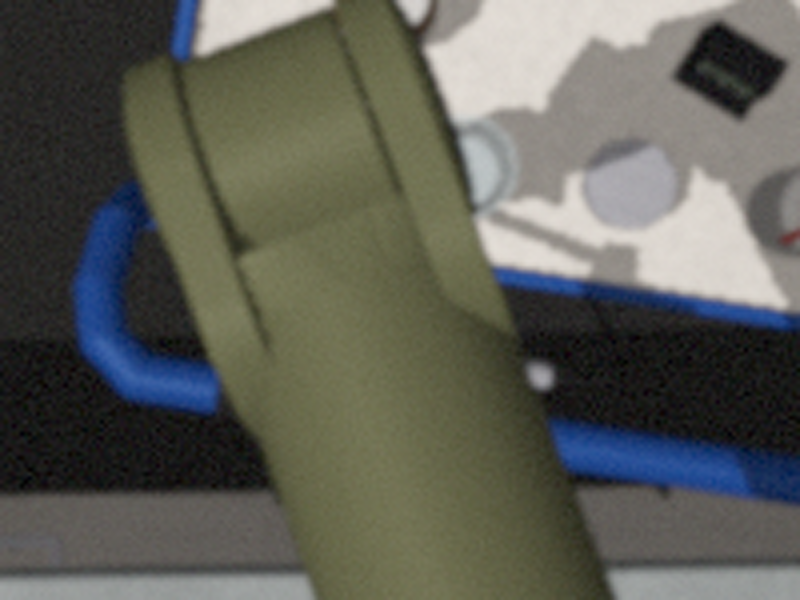

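The scene crop shows the shut fingertips at native (256,132), which matches the projection. They stand in front of the outer face with clear air. In the top view the arm hides the lever. I'll lower to blade height and approach gently.

```bash
python3 -m creep '[[0.3,0,1.7,0],[0,0,1.7,0],[0,0,0,0]]'; python3 -m creep '[[0,-0.8,0,0],[0,-0.7,0,0],[0,0,0,0]]'; python3 - <<'E'
from h import *
s=sense();T=np.array(s["tcp_pos"]);print(T,s["orientation"],s["ft_force"])
p=get_image("scene");save(p,"scene2.png",(190,90,290,165),8);print(proj(p,T-[0,0,.025]))
E
```

```text
t: 4.78
tcp_pos: [0.617, 0.0757, 0.2001]
orientation: [-3.138, 0.002, 1.173]
ft_force: [-0.1, 0.1, -0.4]
gripper_width: 0.0002
t: 5.15
tcp_pos: [0.604, 0.0825, 0.2029]
orientation: [3.141, 0.0, 1.174]
ft_force: [-0.4, 0.4, -0.4]
gripper_width: -0.0001
[0.60397118 0.08247107 0.20294548] [3.14064000e+00 2.54350927e-05 1.17388004e+00] [-0.4336927   0.43423185 -0.41280047]
[254.76137135 140.46999933]
```

View pics/scene2.png

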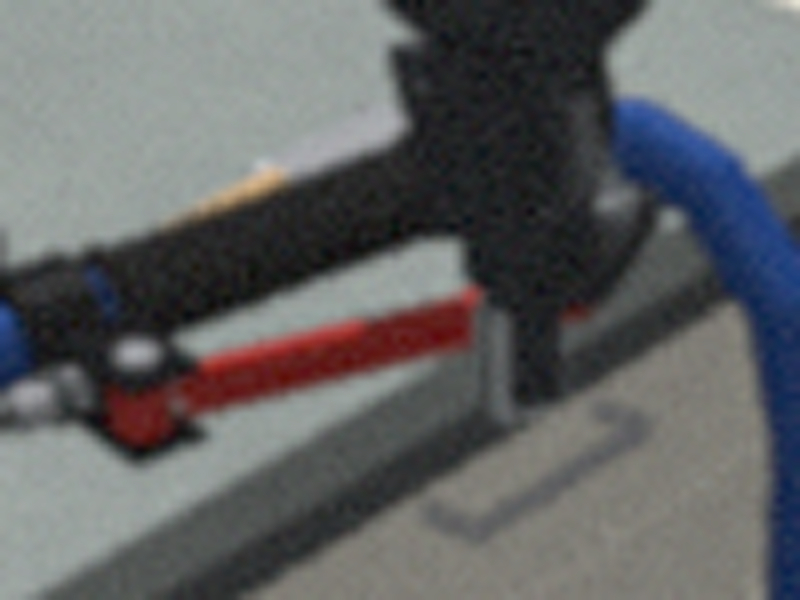

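The crop shows the fingers just outside the blade at about native (255,140), tips slightly below it. The knuckles are well above the grip. I'll move up to contact.

```bash
python3 -m creep '[[0,-0.5,0.2,0],[0,-0.4,0,0],[0,0,0,0]]'; for i in 1; do python3 -m creep '[[0,-0.2,0,0],[0,0,0,0],[0,0,0,0]]'; done;  python3 -m creep '[[0,-0.2,0,0],[0,0,0,0],[0,0,0,0]]'
```

```text
t: 5.58
tcp_pos: [0.5958, 0.0855, 0.2003]
orientation: [3.142, 0.0, 1.173]
ft_force: [-0.5, -0.1, 0.4]
gripper_width: -0.0004
t: 5.95
tcp_pos: [0.5943, 0.086, 0.2003]
orientation: [3.142, 0.0, 1.173]
ft_force: [0.4, -0.2, 0.6]
gripper_width: 0.0002
t: 6.32
tcp_pos: [0.5924, 0.0868, 0.2003]
orientation: [3.142, 0.0, 1.173]
ft_force: [0.4, 0.0, 0.0]
gripper_width: 0.0002
```

```bash
python3 -m creep '[[-0.1,-0.2,0,0],[0,0,0,0],[0,0,0,0]]';  python3 -m creep '[[-0.1,-0.2,0,0],[0,0,0,0],[0,0,0,0]]'
```

```text
t: 6.7
tcp_pos: [0.5902, 0.0866, 0.2003]
orientation: [3.141, 0.0, 1.173]
ft_force: [-0.0, 0.4, -1.2]
gripper_width: 0.0002
t: 7.08
tcp_pos: [0.588, 0.0865, 0.2003]
orientation: [3.141, 0.0, 1.173]
ft_force: [1.3, -0.5, -0.1]
gripper_width: 0.0001
```

```bash
python3 -m creep '[[0,-0.1,0,0],[0,0,0,0],[0,0,0,0]]';  python3 -m creep '[[0,-0.1,0,0],[0,0,0,0],[0,0,0,0]]'
```

```text
t: 7.45
tcp_pos: [0.5874, 0.0867, 0.2004]
orientation: [3.141, -0.0, 1.173]
ft_force: [2.3, -0.6, -1.5]
gripper_width: 0.0003
t: 7.82
tcp_pos: [0.5862, 0.0873, 0.2003]
orientation: [3.141, -0.0, 1.173]
ft_force: [2.9, -2.1, -0.7]
gripper_width: -0.0001
```

Contact was made at x≈0.588 with about 3 N. Now I'll press along the lever's arc, turning with it.

```bash
python3 -m creep '[[0.04,-0.21,0,-0.02],[0.04,-0.21,0,-0.02],[0.04,-0.21,0,-0.02],[0.04,-0.21,0,-0.02],[0.04,-0.21,0,-0.02]]'; python3 -m creep '[[0.04,-0.21,0,-0.02],[0.04,-0.21,0,-0.02],[0.04,-0.21,0,-0.02],[0,0,0,0]]'
```

```text
t: 8.45
tcp_pos: [0.5771, 0.0926, 0.2003]
orientation: [3.141, 0.0, 1.274]
ft_force: [4.2, -2.6, -1.1]
gripper_width: -0.0002
t: 8.95
tcp_pos: [0.5715, 0.0952, 0.2004]
orientation: [3.141, 0.001, 1.333]
ft_force: [4.2, -2.4, -0.9]
gripper_width: 0.0004
```

```bash
python3 -m creep '[[0.04,-0.21,0,-0.02],[0.04,-0.21,0,-0.02],[0.04,-0.21,0,-0.02],[0.04,-0.21,0,-0.02],[0,0,0,0]]'
```

```text
t: 9.57
tcp_pos: [0.564, 0.098, 0.2004]
orientation: [3.14, 0.001, 1.413]
ft_force: [6.1, -3.2, -0.9]
gripper_width: 0.0001
```

```bash
python3 -m creep '[[0.02,-0.1,0,-0.01],[0.02,-0.1,0,-0.01],[0,0,0,0]]'; python3 -m creep '[[0.02,-0.1,0,-0.01],[0,0,0,0],[0,0,0,0]]'
```

```text
t: 9.95
tcp_pos: [0.5623, 0.0987, 0.2004]
orientation: [3.14, 0.001, 1.433]
ft_force: [6.0, -2.8, -1.2]
gripper_width: -0.0
t: 10.32
tcp_pos: [0.5614, 0.0989, 0.2004]
orientation: [3.139, 0.001, 1.443]
ft_force: [5.7, -2.2, -1.2]
gripper_width: 0.0003
```

```bash
python3 -m creep '[[0.02,-0.1,0,-0.01],[0,0,0,0],[0,0,0,0]]'; python3 - <<'E'
from h import *
s=sense();T=np.array(s["tcp_pos"])
p=get_image("scene");save(p,"scene3.png",(190,90,290,165),7)
E
```

```text
t: 10.7
tcp_pos: [0.5605, 0.0992, 0.2004]
orientation: [3.139, 0.001, 1.452]
ft_force: [6.6, -2.6, -2.2]
gripper_width: -0.0002
```

View pics/scene3.png

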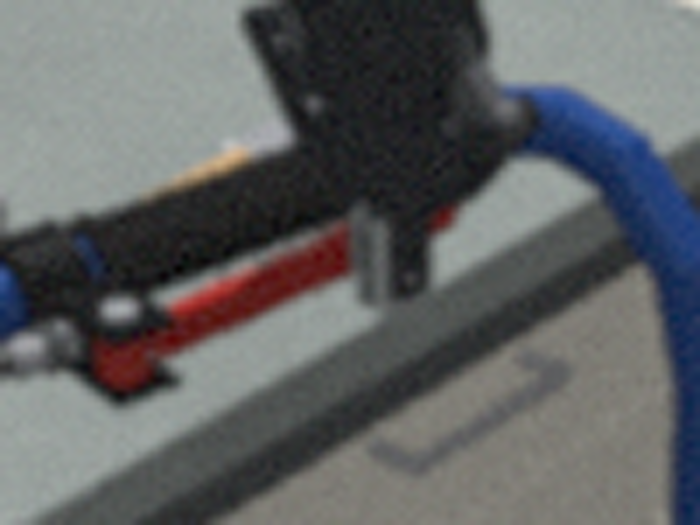

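The crop shows the lever nearly parallel to the grip and the fingers only on its outer face, at about native (246,127). The ball is visible just beyond them. I'll creep on to the stop.

```bash
python3 -m creep '[[0.02,-0.1,0,-0.01],[0,0,0,0],[0,0,0,0]]'; python3 -m creep '[[0,-0.05,0,0],[0,0,0,0]]'
```

```text
t: 11.12
tcp_pos: [0.5598, 0.0995, 0.2004]
orientation: [3.139, 0.001, 1.462]
ft_force: [7.1, -4.0, -2.0]
gripper_width: 0.0002
t: 11.38
tcp_pos: [0.5597, 0.0995, 0.2005]
orientation: [3.138, 0.001, 1.462]
ft_force: [8.8, -3.1, -3.1]
gripper_width: -0.0004
```

```bash
python3 -m creep '[[0,-0.05,0,0],[0,0,0,0]]'; python3 -m creep '[[0,-0.05,0,0],[0,0,0,0]]'
```

```text
t: 11.62
tcp_pos: [0.5596, 0.0995, 0.2005]
orientation: [3.137, 0.0, 1.462]
ft_force: [9.7, -3.3, -4.2]
gripper_width: -0.0001
t: 11.88
tcp_pos: [0.5596, 0.0995, 0.2005]
orientation: [3.136, 0.0, 1.462]
ft_force: [11.5, -3.9, -4.6]
gripper_width: 0.0001
```

The tool has stopped moving and the force is climbing, so this is the firm stop. I'll bring it to about 17 N and hold.

```bash
python3 -m creep '[[0,-0.08,0,0],[0,-0.08,0,0],[0,0,0,0]]'; python3 -m creep '[[0,0,0,0],[0,0,0,0],[0,0,0,0],[0,0,0,0]]'
```

```text
t: 12.25
tcp_pos: [0.5593, 0.0995, 0.2006]
orientation: [3.133, -0.001, 1.462]
ft_force: [15.6, -2.4, -7.1]
gripper_width: 0.0001
t: 12.75
tcp_pos: [0.5593, 0.0995, 0.2007]
orientation: [3.133, -0.001, 1.462]
ft_force: [15.5, -3.3, -6.8]
gripper_width: -0.0
```

```bash
Z='[[0,0,0,0],[0,0,0,0],[0,0,0,0],[0,0,0,0],[0,0,0,0]]'; python3 -m creep '[[0,0,0,0],[0,0,0,0],[0,0,0,0],[0,0,0,0],[0,0,0,0]]'; python3 -m creep '[[0,0,0,0],[0,0,0,0],[0,0,0,0],[0,0,0,0],[0,0,0,0]]'; python3 -m creep '[[0,0,0,0],[0,0,0,0],[0,0,0,0],[0,0,0,0],[0,0,0,0]]'; python3 -m creep '[[0,0,0,0],[0,0,0,0],[0,0,0,0],[0,0,0,0],[0,0,0,0]]'
```

```text
t: 13.38
tcp_pos: [0.5593, 0.0995, 0.2006]
orientation: [3.133, -0.001, 1.462]
ft_force: [15.0, -2.9, -6.9]
gripper_width: -0.0001
t: 14.0
tcp_pos: [0.5593, 0.0995, 0.2006]
orientation: [3.133, -0.001, 1.462]
ft_force: [16.2, -3.1, -7.7]
gripper_width: 0.0003
t: 14.62
tcp_pos: [0.5593, 0.0995, 0.2006]
orientation: [3.133, -0.001, 1.462]
ft_force: [15.1, -2.7, -7.6]
gripper_width: -0.0004
t: 15.25
tcp_pos: [0.5593, 0.0995, 0.2006]
orientation: [3.133, -0.001, 1.462]
ft_force: [15.9, -2.9, -6.8]
gripper_width: -0.0001
```

Held for 3 s at about 15.5 N. Now I'll ease it back slowly.

```bash
python3 -m creep '[[0,0.08,0,0],[0,0.08,0,0],[0,0.08,0,0],[0,0.07,0,0],[0,0,0,0]]'; python3 -m creep '[[-0.02,0.1,0,0.01],[-0.02,0.1,0,0.01],[-0.02,0.1,0,0.01],[-0.03,0.15,0,0.015],[-0.03,0.15,0,0.015]]'; python3 -m creep '[[-0.03,0.16,0,0.015],[-0.03,0.16,0,0.015],[-0.03,0.16,0,0.015],[-0.03,0.16,0,0.015],[-0.03,0.16,0,0.015]]'
```

```text
t: 15.88
tcp_pos: [0.5598, 0.0995, 0.2004]
orientation: [3.139, 0.001, 1.462]
ft_force: [7.1, -4.0, -2.2]
gripper_width: 0.0004
t: 16.5
tcp_pos: [0.5651, 0.0977, 0.2004]
orientation: [3.14, 0.001, 1.402]
ft_force: [5.5, -3.1, -1.1]
gripper_width: -0.0003
t: 17.12
tcp_pos: [0.5723, 0.0948, 0.2004]
orientation: [3.141, 0.001, 1.327]
ft_force: [4.8, -3.3, -0.4]
gripper_width: -0.0001
```

```bash
python3 -m creep '[[-0.03,0.16,0,0.015],[-0.03,0.16,0,0.015],[-0.03,0.16,0,0.015],[-0.03,0.16,0,0.015],[-0.03,0.16,0,0.015]]'; python3 -m creep '[[-0.02,0.1,0,0.01],[-0.02,0.1,0,0.01],[-0.02,0.1,0,0.01],[-0.02,0.1,0,0.01],[-0.02,0.1,0,0.01]]'
```

```text
t: 17.75
tcp_pos: [0.5791, 0.0916, 0.2003]
orientation: [-3.141, 0.001, 1.252]
ft_force: [3.0, -4.3, 0.7]
gripper_width: -0.0001
t: 18.38
tcp_pos: [0.5834, 0.0896, 0.2002]
orientation: [-3.141, 0.0, 1.202]
ft_force: [1.6, -2.8, 0.6]
gripper_width: -0.0
```

```bash
python3 -m creep '[[-0.01,0.06,0,0.006],[-0.01,0.06,0,0.006],[-0.01,0.06,0,0.006],[-0.01,0.06,0,0.006],[0,0,0,0]]'; python3 -m creep '[[0,0.06,0,0],[0,0.06,0,0],[0,0.06,0,0],[0,0.06,0,0],[0,0,0,0]]'; python3 -m creep '[[0,0.06,0,0],[0,0.06,0,0],[0,0.06,0,0],[0,0.06,0,0],[0,0,0,0]]'; python3 -m creep '[[0,0.1,0,0],[0,0.1,0,0],[0,0.1,0,0],[0,0.1,0,0],[0,0,0,0]]'
```

```text
t: 19.0
tcp_pos: [0.5856, 0.0883, 0.2002]
orientation: [-3.141, 0.0, 1.179]
ft_force: [1.5, -3.4, 0.3]
gripper_width: 0.0004
t: 19.62
tcp_pos: [0.5879, 0.0874, 0.2002]
orientation: [-3.141, -0.0, 1.179]
ft_force: [2.0, -1.1, 0.6]
gripper_width: 0.0003
t: 20.25
tcp_pos: [0.5899, 0.0867, 0.2002]
orientation: [-3.141, -0.0, 1.179]
ft_force: [0.6, 0.4, 0.4]
gripper_width: -0.0001
t: 20.88
tcp_pos: [0.5938, 0.0848, 0.2003]
orientation: [3.142, 0.0, 1.179]
ft_force: [0.3, 0.6, 0.3]
gripper_width: 0.0
```

Released at the same place contact was made. I'll back off, rise, and retreat to see the lever.

```bash
python3 -m creep '[[0,1.5,0,0],[0,1.5,0,0],[0,0,-4,0],[0,0,-5,0],[0,0,-3,0]]'; python3 -m creep '[[-5,0,0,0],[-5,0,0,0],[-5,0,0,0],[-5,0,0,0],[-5,0,0,0]]';  python3 -m creep '[[0,0,0,0],[0,0,0,0]]'; python3 - <<'E'
from seg import *
p=get_image("top");q=lever(p,(243,222),45);X=np.array([atz(p,u,.19) for u in q])[:,:2]
m=X.mean(0);v=np.linalg.svd(X-m)[2][0];v*=np.sign(v[1]);print(len(q),m.round(4),np.arctan2(-v[0],v[1]).round(4))
save(p,"top4.png",k=1.5);s=sense();print(s["ft_force"],s["qd"])
E
```

```text
t: 21.5
tcp_pos: [0.6231, 0.073, 0.3229]
orientation: [3.139, -0.002, 1.178]
ft_force: [-0.6, -0.3, 1.0]
gripper_width: -0.0003
t: 22.12
tcp_pos: [0.5258, -0.1601, 0.3206]
orientation: [3.141, -0.0, 1.178]
ft_force: [-0.0, -0.7, 0.1]
gripper_width: -0.0002
t: 22.38
tcp_pos: [0.5266, -0.1577, 0.3205]
orientation: [3.141, -0.001, 1.178]
ft_force: [0.5, 0.3, 0.2]
gripper_width: -0.0001
380 [0.5614 0.0731] -0.3895
[ 0.54262467  0.08068695 -0.01797636] [-0.01357595 -0.00309379 -0.01417138  0.00386113  0.00138992  0.00048625
  0.00044071]
```

View pics/top4.png

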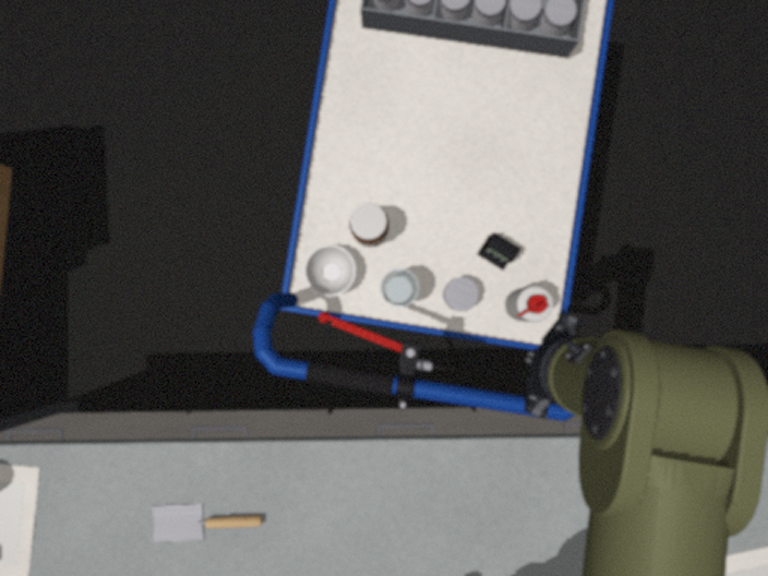

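The lever is back at its first angle (-0.3895 against -0.3896 rad). Everything on the deck stands where it did, and the arm is clear.

```bash
python3 -c "
from rig import close_job
print(close_job())"
```

```text
the job is handed in; nothing more can be done
None
```

The brake check is done and handed in. With the gripper shut, I pressed the lever in with the backs of the fingers until it stopped moving. I held it there for about 3 s at a steady 15–16 N of push, then eased it back out slowly and withdrew.

- **Travel and stop:** contact came at TCP x ≈ 0.588 m. At the stop the tool stayed still while the force climbed.
- **Side forces:** the wrist also read up to about 8 N downward during the hold, and 3–4 N sideways during the press and return. I put this down to friction on the blade.
- **Return:** contact ended about where it began, with the force falling gradually and no snap.
- **Last check (top camera):** the lever is at -0.3895 rad against -0.3896 rad before. By eye, nothing on the deck has moved, and the wrist force is within noise of zero with the arm clear.
- **Limits of the checks:** I judged clearance to the bar and the gap from the scene camera and the gripper geometry, because the arm hid the lever from above during the press. None of my checks failed, apart from small position drifts of a few millimetres while the arm settled.

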